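# Still the swinging drip hook and hang the dip basket on it

### The job

The hook on the drip stand is swinging: bring it to rest with a touch of the fingers and take them away, so that it hangs still on its own. Then lift the basket of blanks by its top bar, keeping it upright, and hang it on the hook by the middle of the bar, so that it hangs level and quiet over the tray when let go. Leave the punch block, hammer, can and tub where they are.

Things in the scene. Friction and masses are not known exactly. Their poses are not given: they have to be found in the camera images.
- stand: fixed steel drip stand with a tray. Origin on the bench (z = 0), plumb under the hook's pivot; z up, x away from the open (robot) side, y sideways. The 22 mm post stands at x = +185, y = -110 mm. Drip tray on its base: x -110 to +90 mm, 85 mm to each side, rim 34 mm above the bench.
- stand_pivot (a point): the hook's pivot on the stand, 385 mm above the bench; axes as the stand's. A level arm, 14 mm wide in y, underside 10 mm above this point, runs from 12 mm on its open side straight back to x = +185 mm, then sideways along y to the post.
- hook_swing (a joint): swing angle of the hook about the stand's y axis through the pivot, nearly frictionless; 0 = plumb, where the empty hook balances; positive moves its lower end towards the robot (stand -x). It swings at the start, about 0.75 s a full swing, and goes on for minutes if not touched.
- hook: steel hook, 0.15 kg, 8 mm round bar, a J in the stand's x-z plane. Origin at the pivot, axes as the stand's when plumb. The shank steps back to x = +22 mm between z = -28 and -55 mm and runs straight to z = -140 mm; a half-round bend (centre line radius 22 mm about x = 0, z = -140 mm) leads to the upturned tip on the robot side.
- hook_ball (a point): centre of the 16 mm ball on the hook's tip, at x = -30, z = -118 mm of the hook. The clear gap between ball and shank is 40 mm, so a bar enters from the robot side over the ball and then goes down.
- hook_seat (a point): the point of the hook (x = 0, z = -151 mm of the hook) where the centre of the basket's bar lies when it is seated in the bend.
- basket_bar (a point): middle of the top bar of the loose dip basket. The bar is square, 12 x 12 mm, level, along the basket's y for 208 mm, its centre 129 mm above the basket's underside, 57 mm clear above the blanks, carried by an upright (6 mm thick) at each end, y = -101 and +101 mm. Gripped 75 mm from its middle it leaves the middle free for the hook. z up.
- basket_mid (a point): centre of the same basket half-way up, 61 mm below the bar's centre. Aluminium box 80 x 206 x 45 mm (x, y, z) with metal blanks fixed upright in it, to 66 mm high; 0.24 to 0.38 kg in all, balanced under the bar's middle. Either way round may hang on the hook.
- punch_mid (a point): bystander: wooden block 75 x 170 x 45 mm full of upright steel punches (to 85 mm high); point 40 mm above its underside, y along its length. It and the basket stand one to the left and one to the right.
- hammer: bystander: small hammer, 200 mm long, lying on the bench in front of the stand; origin at its underside, x along the handle towards the head.
- drink_can: bystander: can, 66 mm across, 115 mm high; origin at the centre of its underside.
- white_tub: bystander: open white tub, 100 mm across, 50 mm high; origin at the centre of its underside.
Things that resemble listed ones, but are neither listed nor needed, are in the scene too. Leave any red look-alike of the part that bears basket_bar alone.

How it is judged:
By the outcome, as a careful person would: the job done as asked, in the order asked, and still so for the second after the job is handed in, with the robot touching nothing.
It also fails if it takes over 67 s, if anything falls off the work surface, if the arm or the gripper's body presses on something with over 40 N, if the wrist force passes 120 N, or if a joint passes its speed limit or range.

### The arm

A 6-joint arm with a two-finger parallel gripper is mounted at the origin on the work surface. World frame = base frame: x ahead of the robot, y to its left, z up, the work surface at z = 0. Lengths are in m, angles in rad, forces in N, time in s.
With the tool pointing down it reaches from about 0.275 to 1 m from the base axis. Payload 8.4 kg.
Tool frame: the origin (TCP) lies on the centre line of the jaws, within the pads' length; the fingertips stand 17 mm ahead of it and the grasp point (between the pads) lies 2 mm behind it (bot.tcp_to_tips is the z of the fingertips in the tool frame, in m); z points along the fingers, y is the line along which they close (so a half turn about z gives the same grasp; the last joint's range is limited). The gripper opens to 85 mm and grips with 20 to 120 N. Pads are 22 mm wide; open, the fingers measure 114 mm over their backs; the gripper's body (76 mm by 85 mm) begins 54 mm behind the grasp point. The pads swing forward as they close: fully open they stand 13 mm farther back than shut.
Start: joints at [1.208, 0.353, 1.633, -0, 1.155, -0.002], TCP at [0.221, 0.585, 0.248] pointing down, gripper open.
Joint ranges: [-2.63, 2.63], [-0.92, 2.1], [0.06, 2.66], [-1.3, 4.44], [0, 2.69], [-3.02, 3.02]. Speed limits (rad/s): [2.22, 2.22, 2.79, 3.14, 3.14, 3.14].

### API

Orientations are given as a unit quaternion [x, y, z, w].
In Python, from workcell import bot, hand, kinematics, get_obs, vision, hand_in gives the robot as it stands. The module is installed in compiled form; this text tells all that it offers. Calls block until the motion is done:
- bot.reach(position, orientation): joint-space move of the TCP to a pose.
- bot.servo_line(position, ori=None, velocity=0.15): straight line of the TCP; ori=None keeps the orientation; velocity is the mean speed in m/s.
- bot.goto_joints(angles): joint-space move.
- hand.move_gripper(opening, strength=None): finger opening in m; strength is the grip in N (None keeps the last); returns when the fingers have stopped.
- bot.dwell(seconds).
- kinematics.solve_ik(position, orientation): joint angles nearest the present ones, or None.
- get_obs(): the state.
- vision.read_camera(name): name is "side" or "top" or "wrist"; returns a dict with "frame" (420x560x3 uint8, red, green, blue), "intrinsics" (3x3 intrinsics, pixels), "view" (4x4, takes a point from world to camera coordinates). Camera axes: x right, y down, z forward; pixel columns grow to the right and rows downward; lengths in m; the calibration is good to about 2 mm. A picture is of the moment at which its call begins. There is no depth.
A pose or a line that the arm cannot do raises bot.IKError and nothing moves.
- hand_in(): hands the job in; it is judged then, once.
The state is a dict: "time_s": time; "joint_pos": joint angles; "joint_vel": joint speeds; "joint_efforts": joint torques, N m; "position": TCP position; "orientation": TCP orientation; "wrist_force": force on the tool from outside, world axes, zero at the start; "ft_torque": the same for the moment, N m; "gripper_width": finger opening in m; "grip_force": force on a finger pad.
Only numpy, scipy, OpenCV 4.12 (cv2) and the standard library are available. Lean on these libraries where they do the work, as an engineer would, in place of code of your own. Each camera call takes 0.05 s, during which the arm holds its last target. There are 200 camera calls.

## Working session

There is one attempt and no reset: what is moved stays moved. The work goes in short steps, each a Python script; the robot and the scene stay as the last script left them, time stands still between calls to the robot, and variables do not carry over. Pictures are saved under pics/ and viewed, at most 10 in all, crops included, and the job is handed in when it is done.

```bash
mkdir -p pics; python3 - <<'E'
from workcell import bot, hand, kinematics, get_obs, vision
import cv2, numpy as np
o=get_obs(); print(o['time_s'],o['position'],o['orientation'],bot.tcp_to_tips)
for n in ['side','top']:
    c=vision.read_camera(n); cv2.imwrite(f'pics/{n}0.png',c['frame'][:,:,::-1])
    np.savez(f'pics/{n}0.npz',**c)
    V=c['view']; print(n,c['intrinsics'].tolist(),'cam at',(-V[:3,:3].T@V[:3,3]).round(3),V[:3,:3].round(3).tolist())
E
```

```text
0.0 [0.22046804 0.58434753 0.24754337] [ 1.79416387e-01  9.83772976e-01 -6.86411240e-04 -1.41444577e-04] 0.017
side [[391.23099783792424, 0.0, 277.38888656289464], [0.0, 391.23099783792424, 212.3280659645227], [0.0, 0.0, 1.0]] cam at [ 0.246 -0.79   0.819] [[0.97, -0.242, -0.005], [-0.145, -0.563, -0.813], [0.194, 0.79, -0.582]]
top [[402.73344190892425, 0.0, 273.5487841609469], [0.0, 402.73344190892425, 202.13341006901032], [0.0, 0.0, 1.0]] cam at [ 3.360e-01 -1.000e-03  1.094e+00] [[-0.009, -1.0, 0.0], [-0.991, 0.009, -0.135], [0.135, -0.001, -0.991]]
```

View pics/side0.png

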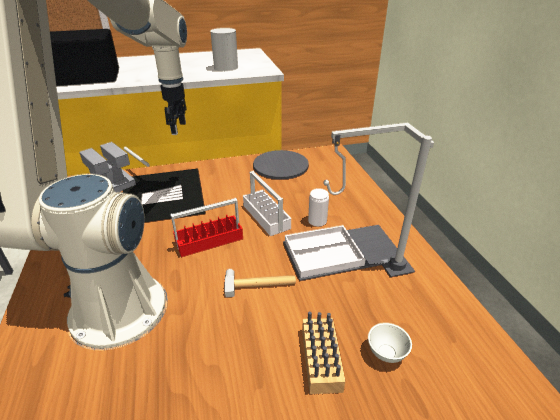

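View pics/top0.png

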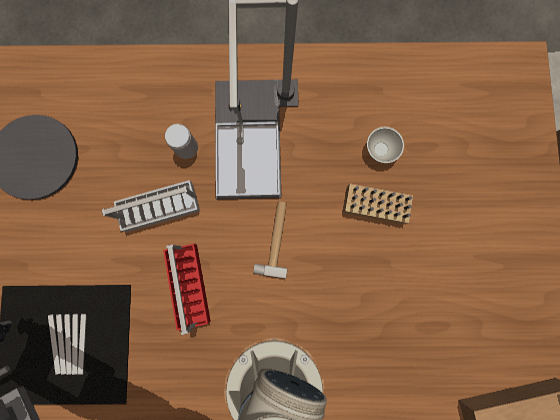

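The scene shows the aluminium basket (side 267,210; top 105–192, 212–185), a red look-alike to leave alone (top 187,287), the tray (top 248,160), and the hook with its ball (side 327,183). I'll enlarge the parts that matter.

```bash
python3 - <<'E'
import cv2, numpy as np
s=cv2.imread('pics/side0.png'); t=cv2.imread('pics/top0.png')
def crop(im,x,y,w,h): return cv2.resize(im[y:y+h,x:x+w],(400,300),interpolation=cv2.INTER_CUBIC)
a=np.hstack([crop(s,310,115,134,100),crop(s,230,160,100,75)])
b=np.hstack([crop(t,190,90,134,100),crop(t,96,165,120,90)])
cv2.imwrite('pics/z0.png',np.vstack([a,b]))
E
```

```text
(no output)
```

View pics/z0.png

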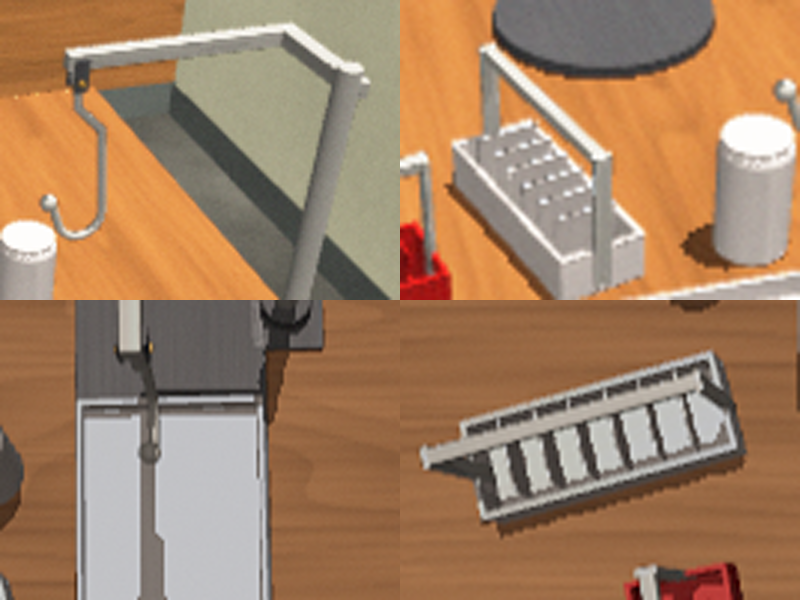

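The enlarged views give the bar ends (top 103.5,212 and 187,189; side 252,172 and 281,199), the pivot bracket (side 337,141; top 235,107) and the ball (side 326,183; top 239,142). Next I'll work out positions.

```bash
cat > h.py <<'E'
import numpy as np, cv2
from scipy.spatial.transform import Rotation as R
def ray(c,p):
    d=c['view'][:3,:3].T@np.linalg.solve(c['intrinsics'],[p[0],p[1],1.]); V=c['view']
    return -V[:3,:3].T@V[:3,3], d/np.linalg.norm(d)
def onz(c,p,z):
    o,d=ray(c,p); return o+d*(z-o[2])/d[2]
def tri(*cp):
    A=np.zeros((3,3)); b=np.zeros(3)
    for c,p in cp:
        o,d=ray(c,p); M=np.eye(3)-np.outer(d,d); A+=M; b+=M@o
    return np.linalg.solve(A,b)
def proj(c,X):
    q=c['intrinsics']@(c['view']@np.append(X,1))[:3]; return q[:2]/q[2]
def ori(zax,yax):
    "tool quaternion: z along fingers, y closing line"
    z=np.array(zax,float);z/=np.linalg.norm(z); y=np.array(yax,float); y-=z*(y@z); y/=np.linalg.norm(y)
    return R.from_matrix(np.c_[np.cross(y,z),y,z]).as_quat()
E
python3 - <<'E'
from h import *
S=dict(np.load('pics/side0.npz')); T=dict(np.load('pics/top0.npz'))
A=tri((S,(251.75,172)),(T,(103.5,212.1))); B=tri((S,(280.75,199.25)),(T,(186.9,189)))
print('bar tri',A.round(3),B.round(3),np.linalg.norm(A-B))
A=onz(T,(103.5,212.1),.135);B=onz(T,(186.9,189),.135); print('bar plane',A.round(3),B.round(3),np.linalg.norm(A-B),'mid',(A+B)/2)
# tray: bright mask in top view
f=T['frame']; hsv=cv2.cvtColor(f,cv2.COLOR_RGB2HSV); roi=np.zeros(f.shape[:2],np.uint8); roi[118:203,212:284]=1
m=((hsv[...,1]<45)&(hsv[...,2]>95)).astype(np.uint8)*roi
c=max(cv2.findContours(m,0,2)[0],key=cv2.contourArea); r=cv2.minAreaRect(c); print(r)
P=np.array([onz(T,p,.034) for p in cv2.boxPoints(r)]); print(P.round(4).tolist(), P.mean(0), np.linalg.norm(np.diff(P,axis=0),axis=1))
print('pivot tri',tri((S,(336.8,141.1)),(T,(236,105))).round(4),'top on z',onz(T,(236,105),.395).round(4))
print('ball tri',tri((S,(326.1,182.7)),(T,(239.8,141.6))).round(4))
E
```

```text
bar tri [0.447 0.407 0.129] [0.501 0.206 0.134] 0.2080281797978284
bar plane [0.446 0.405 0.135] [0.5   0.206 0.135] 0.20595271892546496 mid [0.4729383  0.30572032 0.135     ]
((248.0, 157.5), (79.0, 64.0), 90.0)
[[0.7136, 0.1527, 0.034], [0.7121, -0.0223, 0.034], [0.4937, -0.0199, 0.034], [0.4952, 0.1504, 0.034]] [0.60365994 0.06521252 0.034     ] [0.17501763 0.218413   0.1703348 ]
pivot tri [0.6136 0.0652 0.3847] top on z [0.6091 0.0643 0.395 ]
ball tri [0.5871 0.067  0.2619]
```

```bash
python3 - <<'E'
from h import *
from workcell import bot, hand, kinematics, get_obs, vision
print('q0',np.round(get_obs()['joint_pos'],2))
for side in (1,-1):
  for tilt in (90,75,60,45):
    t=np.radians(tilt); z=np.array([0,-side*np.sin(t),-np.cos(t)])
    for sy in (1,-1):
      q=ori(z,[sy,0,0]); g=np.array([.632,.065,.30])
      for d in (.0,.16):
        j=kinematics.solve_ik(g-z*d,q); print(side,tilt,sy,d,None if j is None else np.round(j,2))
E
```

```text
q0 [ 1.21  0.35  1.63 -0.    1.16 -0.  ]
1 90 1 0.0 [ 0.55  0.83  1.49 -1.18  1.97  0.82]
1 90 1 0.16 [ 0.71  0.95  1.22 -1.12  2.14  0.73]
1 90 -1 0.0 [ 0.55  0.83  1.49 -1.18  1.97 -2.32]
1 90 -1 0.16 [ 0.71  0.95  1.22 -1.12  2.14 -2.41]
1 75 1 0.0 [ 0.54  0.72  1.49 -1.03  1.82  0.77]
1 75 1 0.16 [ 0.7   0.8   1.22 -0.97  2.04  0.69]
1 75 -1 0.0 [ 0.54  0.72  1.49 -1.03  1.82 -2.37]
1 75 -1 0.16 [ 0.7   0.8   1.22 -0.97  2.04 -2.46]
1 60 1 0.0 [ 0.5   0.6   1.49 -0.87  1.68  0.7 ]
1 60 1 0.16 [ 0.65  0.65  1.23 -0.83  1.93  0.63]
1 60 -1 0.0 [ 0.5   0.6   1.49 -0.87  1.68 -2.44]
1 60 -1 0.16 [ 0.65  0.65  1.23 -0.83  1.93 -2.51]
1 45 1 0.0 [ 0.43  0.5   1.5  -0.7   1.54  0.6 ]
1 45 1 0.16 [ 0.57  0.51  1.24 -0.66  1.82  0.55]
1 45 -1 0.0 [ 0.43  0.5   1.5  -0.7   1.54 -2.54]
1 45 -1 0.16 [ 0.57  0.51  1.24 -0.66  1.82 -2.59]
-1 90 1 0.0 [-0.39  0.76  1.64  1.27  1.83 -0.87]
-1 90 1 0.16 [-0.59  0.85  1.44  1.16  2.   -0.81]
-1 90 -1 0.0 [-0.39  0.76  1.64  1.27  1.83  2.27]
-1 90 -1 0.16 [-0.59  0.85  1.44  1.16  2.    2.33]
-1 75 1 0.0 [-0.38  0.64  1.63  1.13  1.68 -0.78]
-1 75 1 0.16 [-0.57  0.68  1.44  1.03  1.89 -0.72]
-1 75 -1 0.0 [-0.38  0.64  1.63  1.13  1.68  2.36]
-1 75 -1 0.16 [-0.57  0.68  1.44  1.03  1.89  2.43]
-1 60 1 0.0 [-0.33  0.53  1.62  0.96  1.53 -0.66]
-1 60 1 0.16 [-0.51  0.53  1.42  0.88  1.78 -0.6 ]
-1 60 -1 0.0 [-0.33  0.53  1.62  0.96  1.53  2.48]
-1 60 -1 0.16 [-0.51  0.53  1.42  0.88  1.78  2.54]
-1 45 1 0.0 [-0.26  0.44  1.61  0.77  1.41 -0.51]
-1 45 1 0.16 [-0.42  0.4   1.4   0.71  1.68 -0.46]
-1 45 -1 0.0 [-0.26  0.44  1.61  0.77  1.41  2.63]
-1 45 -1 0.16 [-0.42  0.4   1.4   0.71  1.68  2.68]
```

```bash
python3 - <<'E'
from h import *
from workcell import bot, hand, kinematics, get_obs, vision
z=np.array([0,-1,0.]); q=ori(z,[1,0,0]); g=np.array([.632,.065,.30])
bot.reach(g-z*.17,q); 
W=[];S=[]
for i in range(9):
    W.append(vision.read_camera('wrist')); S.append(vision.read_camera('side'))
import pickle; pickle.dump((W,S),open('seq1.pkl','wb'))
o=get_obs(); print(o['time_s'],o['position'],o['gripper_width'])
w=W[0]; print(w['intrinsics'].round(1).tolist(), proj(w,g), proj(w,[.61,.065,.385]))
cv2.imwrite('pics/w1.png',np.hstack([cv2.resize(np.hstack([W[0]['frame'],S[0]['frame'][:, :]]),(800,300))])[:,:,::-1])
E
```

```text
2.95 [0.63201449 0.23495872 0.29997971] 0.0852654952109173
[[375.1, 0.0, 275.2], [0.0, 375.1, 207.4], [0.0, 0.0, 1.0]] [275.42865366 187.20241887] [250.63463967 280.22514004]
```

View pics/w1.png

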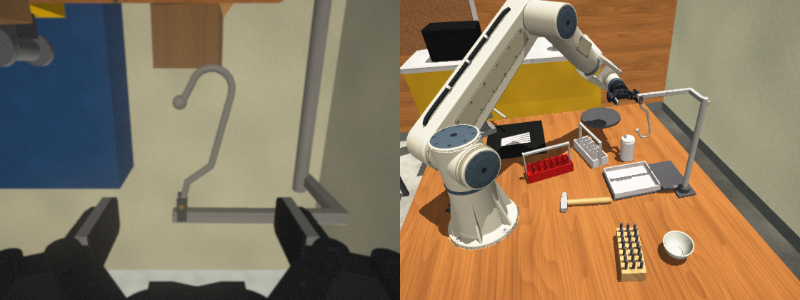

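The wrist view (left half) shows the hook side-on and upside down, with the pivot near full-res (253,285), ball near (252,142) and shank near (320,150). I'll track the shank over the 9 frames.

```bash
cat >> h.py <<'E'
def hookline(c,y,zs,x0,hw=.075):
    "x (m) of the shank centre at heights zs in plane y, from a side-on wrist picture"
    g=cv2.cvtColor(c['frame'],cv2.COLOR_RGB2GRAY).astype(np.float32); out=[]
    xs=np.arange(x0-hw,x0+hw,.0004)
    for z in zs:
        uv=np.array([proj(c,[x,y,z]) for x in xs],np.float32)
        p=cv2.remap(g,uv[:,0][None],uv[:,1][None],cv2.INTER_LINEAR)[0]
        k=np.ones(20)/20; inn=np.convolve(p,k,'same'); L=np.roll(inn,20); Rr=np.roll(inn,-20)
        s=np.minimum(L,Rr)-inn; s[:42]=s[-42:]=-99; i=s.argmax()
        w=np.clip(np.minimum(L,Rr)[i]-p[i-16:i+17]-s[i]*.3,0,None); out.append((xs[i-16:i+17]*w).sum()/w.sum())
    return np.array(out)
E
python3 - <<'E'
from h import *; import pickle
from scipy.optimize import least_squares
W,S=pickle.load(open('seq1.pkl','rb'))
zs=[.315,.305,.295,.285,.275,.265]
X=np.array([hookline(c,.065,zs,.632) for c in W]); print(X.round(4))
t=np.arange(9)*.1
for k in range(6):
    f=lambda p:p[0]+p[1]*np.cos(p[3]*t)+p[2]*np.sin(p[3]*t)-X[:,k]
    r=least_squares(f,[.632,.01,.01,8.4],loss='soft_l1',f_scale=.001); print(zs[k],r.x.round(4),np.hypot(*r.x[1:3]).round(4),np.abs(r.fun).max().round(4))
E
```

```text
[[0.6545 0.6568 0.6594 0.662  0.6645 0.6669]
 [0.6486 0.6502 0.652  0.6536 0.6555 0.657 ]
 [0.6342 0.6339 0.6337 0.6335 0.5803 0.633 ]
 [0.6216 0.6196 0.6176 0.6155 0.6136 0.6116]
 [0.6188 0.6164 0.6141 0.6116 0.6092 0.6068]
 [0.6278 0.6267 0.6256 0.6244 0.6233 0.6221]
 [0.6424 0.6434 0.6443 0.6452 0.646  0.647 ]
 [0.6533 0.6556 0.658  0.6603 0.6626 0.665 ]
 [0.6516 0.6536 0.6558 0.6579 0.66   0.6621]]
0.315 [6.3620e-01 1.8000e-02 7.0000e-04 8.5382e+00] 0.018 0.0003
0.305 [6.3610e-01 2.0400e-02 8.0000e-04 8.5468e+00] 0.0204 0.0003
0.295 [6.3620e-01 2.2900e-02 9.0000e-04 8.5487e+00] 0.0229 0.0004
0.285 [6.3620e-01 2.5400e-02 1.0000e-03 8.5471e+00] 0.0254 0.0005
0.275 [0.6361 0.028  0.     8.4891] 0.028 0.0522
0.265 [6.3620e-01 3.0300e-02 1.3000e-03 8.5537e+00] 0.0303 0.0005
```

Plumb shank x is 0.6362 and consistent at all heights, with amplitude 0.25 rad. I'll touch it now, with the fingers on both sides at the plumb position.

```bash
python3 - <<'E'
from h import *
from workcell import bot, hand, kinematics, get_obs, vision
import pickle
F=[]
def look(tag,n=1):
    for i in range(n):
        c=vision.read_camera('wrist'); F.append((tag,c))
        x=hookline(c,.065,[.285,.279,.273,.267,.261],.636,.04); print(tag,x.round(4),'tilt',np.polyfit([.285,.279,.273,.267,.261],x,1)[0].round(4))
bot.servo_line([.6362,.235,.309]); bot.servo_line([.6362,.066,.309])
hand.move_gripper(.03,20); hand.move_gripper(.014,20); bot.dwell(.3); look('gap14',2)
hand.move_gripper(.0095,20); bot.dwell(.3); look('gap9.5',2)
o=get_obs(); print(o['time_s'],o['position'],o['gripper_width'],o['grip_force'],o['wrist_force'])
pickle.dump(F,open('seq2.pkl','wb'))
cv2.imwrite('pics/w2.png',F[-1][1]['frame'][:,:,::-1])
E
```

```text
gap14 [0.6359 0.6359 0.636  0.6359 0.636 ] tilt -0.0038
gap14 [0.6339 0.6338 0.6337 0.6336 0.6335] tilt 0.0162
gap9.5 [0.6369 0.6369 0.637  0.637  0.6372] tilt -0.0107
gap9.5 [0.6363 0.6363 0.6364 0.6365 0.6364] tilt -0.0071
6.3833 [0.63619914 0.06600028 0.30899561] 0.009523207993243245 0.0 [-0.80384608  1.14094362  0.14859808]
```

View pics/w2.png

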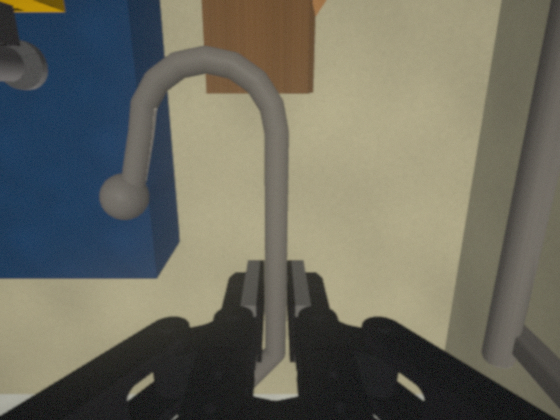

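The shank (column 275) hangs between the pads with only a millimetre of play. I'll pinch lightly, trim to plumb, release, back off and check what swing remains.

```bash
cat > rel.py <<'E'
from h import *
from workcell import bot, hand, kinematics, get_obs, vision
Z=[.285,.279,.273,.267,.261]
def look(n=3):
    r=[]
    for i in range(n):
        r.append(hookline(vision.read_camera('wrist'),.065,Z,.636,.04))
    m=np.mean(r,0); print('x',m.round(4),'tilt',np.polyfit(Z,m,1)[0].round(4)); return m
hand.move_gripper(.007,20); bot.dwell(.4); print(get_obs()['gripper_width']); m=look()
dx=-(m.mean()-.6362)*.076/.112   # shift at the pads, from shift seen lower down
print('dx',dx); p=np.array(get_obs()['position']); p[0]+=dx
bot.servo_line(p,velocity=.02); bot.dwell(.3); look()
hand.move_gripper(.011,20); bot.dwell(.2); look(); hand.move_gripper(.04); bot.dwell(.1)
bot.servo_line([p[0],.235,.309],velocity=.2)
X=[];t=[]
for i in range(9):
    t.append(get_obs()['time_s']); X.append(hookline(vision.read_camera('wrist'),.065,[.295,.285,.265],.6362)); bot.dwell(.05)
X=np.array(X); print(X.round(4).tolist(),'pp',np.ptp(X,0),'mean',X.mean(0),t[-1])
E
python3 rel.py
```

```text
0.007096000054038996
x [0.6363 0.6363 0.6363 0.6363 0.6364] tilt -0.0037
dx -7.494502882418597e-05
x [0.6362 0.6363 0.6362 0.6363 0.6363] tilt -0.0043
x [0.6353 0.6352 0.6352 0.6353 0.6352] tilt 0.0011
[[0.6358, 0.6358, 0.6357], [0.6362, 0.6362, 0.6363], [0.6361, 0.6361, 0.6362], [0.6357, 0.6357, 0.6357], [0.6354, 0.6354, 0.6351], [0.635, 0.635, 0.6349], [0.6353, 0.6353, 0.6351], [0.6357, 0.6358, 0.6356], [0.6361, 0.6361, 0.6362]] pp [0.00120023 0.00115698 0.0013224 ] mean [0.63570022 0.63571458 0.63564468] 10.7
```

The remaining swing is about 0.6 mm at 0.1 m (roughly 6 mrad), so the hook hangs still. Next I'll move above the basket and take a closer look.

```bash
python3 - <<'E'
from h import *
from workcell import bot, hand, kinematics, get_obs, vision
import pickle
hand.move_gripper(.06)
bot.servo_line([.62,.30,.32],velocity=.25)
u=np.array([-.26,.966,0]); m=np.array([.4735,.306,0]); 
best=None
for s in (1,-1):
    q=ori([0,0,-1],s*np.array([u[1],-u[0],0])); j=kinematics.solve_ik(m+.03*u+[0,0,.30],q); j2=kinematics.solve_ik([.614,.14,.30],ori([0,0,-1],[s,0,0]))
    print(s,np.round(j,2),None if j2 is None else np.round(j2,2))
    if best is None or abs(j[5])<abs(best[0][5]): best=(j,s)
bot.goto_joints(best[0]); c=vision.read_camera('wrist'); pickle.dump(c,open('wb.pkl','wb'))
o=get_obs(); print(best[1],o['time_s'],o['position'],o['wrist_force'])
cv2.imwrite('pics/w3.png',c['frame'][:,:,::-1])
for k in (-.104,.104): print(proj(c,m+k*u+[0,0,.135]))
E
```

```text
1 [ 0.62  0.23  1.69 -0.    1.23  0.36] [ 0.22  0.32  1.57 -0.    1.26  0.22]
-1 [ 0.62  0.23  1.69 -0.    1.23 -2.78] [ 0.22  0.32  1.57 -0.    1.26 -2.92]
1 12.65 [0.46609895 0.33435734 0.29887512] [-0.02502371 -0.57914981  0.14189727]
[275.05891373 331.86283689]
[274.84190452  92.28768339]
```

View pics/w3.png

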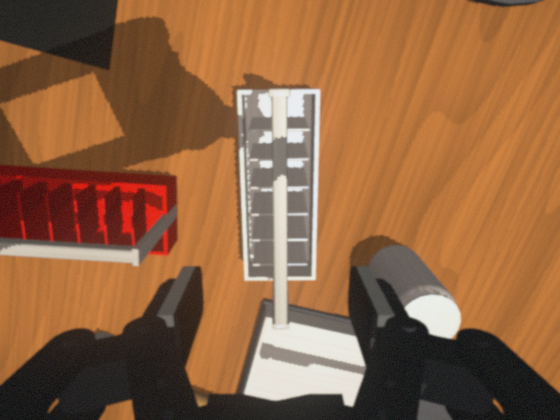

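The bar runs straight up the picture from (280,92) to (281,328). Clearance between the hook and the blanks is tight: 57 mm against 56 mm. I'll check whether a blank sits under the middle of the bar, and refine the bar pose.

```bash
python3 - <<'E'
from h import *; import pickle
c=pickle.load(open('wb.pkl','rb')); g=cv2.cvtColor(c['frame'],cv2.COLOR_RGB2HSV)
# bar edges per row between ends: bright, low saturation run around col 280
A=onz(c,(280,90.5),.135); B=onz(c,(281,328.5),.135)
print(A.round(4),B.round(4),np.linalg.norm(A-B)); m=(A+B)/2; u=(A-B)/np.linalg.norm(A-B); print('mid',m.round(4),'u',u.round(4))
im=cv2.resize(c['frame'][80:340,230:330],None,fx=2.3,fy=2.3,interpolation=cv2.INTER_CUBIC)
m[2]=.066
for k in (-.07,-.042,-.014,0,.014,.042,.07):
    p=(proj(c,m+k*u)-[230,80])*2.3; cv2.line(im,(0,int(p[1])),(14 if k else 28,int(p[1])),(0,255,0) if k else (255,0,0),1)
T=dict(np.load('pics/top0.npz')); im2=cv2.resize(T['frame'][175:240,98:208],None,fx=5,fy=5,interpolation=cv2.INTER_CUBIC)
for k in (-.07,-.042,-.014,0,.014,.042,.07):
  for off in (-.03,.03):
    n=np.array([u[1],-u[0],0]); p=(proj(T,m+k*u+off*n)-[98,175])*5; cv2.circle(im2,tuple(int(v) for v in p),3,(255,0,0) if k==0 else (0,255,0),-1)
H=np.zeros((598,790,3),np.uint8); H[:im.shape[0],:im.shape[1]]=im; H[:im2.shape[0],235:235+im2.shape[1]]=im2
cv2.imwrite('pics/z3.png',H[:,:,::-1])
E
```

```text
[0.4498 0.4087 0.135 ] [0.5048 0.2104 0.135 ] 0.2057635083318034
mid [0.4773 0.3095 0.135 ] u [-0.2673  0.9636  0.    ]
```

View pics/z3.png

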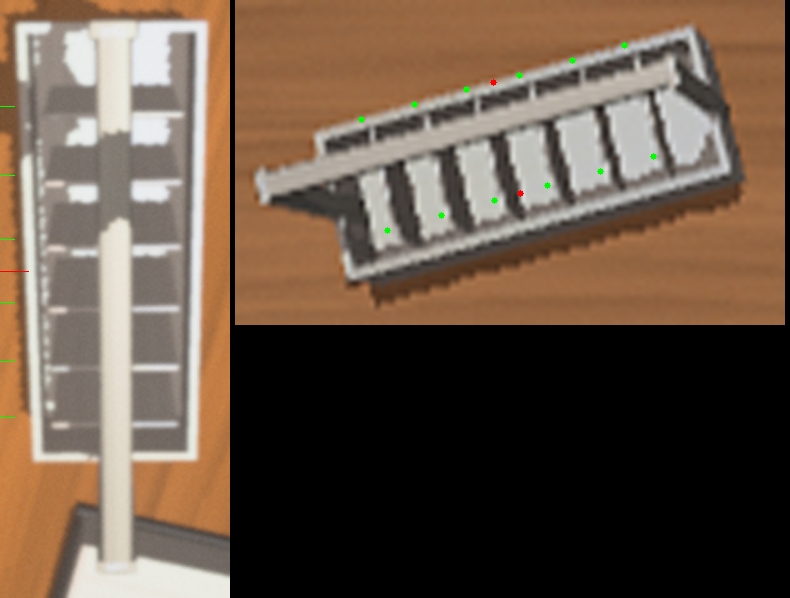

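Six blanks sit 28 mm apart with a gap under the bar's middle (blue/red mark between lines 310 and 248), so the hook can pass between them. Now grip and lift.

```bash
python3 - <<'E'
from h import *
from workcell import bot, hand, kinematics, get_obs, vision
import pickle
u=np.array([-.2673,.9636,0]); m=np.array([.4778,.3076,0]); gp=m+.075*u
q=ori([0,0,-1],[u[1],-u[0],0])
bot.servo_line(gp+[0,0,.20],q,velocity=.2); bot.servo_line(gp+[0,0,.127],velocity=.1)
hand.move_gripper(.008,110); o=get_obs(); print(o['gripper_width'],o['grip_force'],o['wrist_force'])
bot.servo_line(gp+[0,0,.160],velocity=.06); bot.dwell(.2)
o=get_obs(); print(o['gripper_width'],o['wrist_force'],o['ft_torque'])
bot.servo_line(gp+[0,0,.295],velocity=.15)
T=vision.read_camera('top'); W=vision.read_camera('wrist'); S=vision.read_camera('side'); pickle.dump((T,W,S),open('held.pkl','wb'))
o=get_obs(); print(o['time_s'],o['position'],o['wrist_force'])
cv2.imwrite('pics/held.png',np.vstack([np.hstack([cv2.resize(T['frame'][150:250,60:210],(450,300)),cv2.resize(S['frame'][100:240,200:360],(343,300))]),np.hstack([cv2.resize(W['frame'],(400,300)),np.zeros((300,393,3),np.uint8)])])[:,:,::-1])
E
```

```text
0.010040622052374491 98.05493831634521 [-2.63152298 -1.1169625   6.42143329]
0.010122058245701069 [ 0.43278862  0.41972871 -3.43006521] [0.24062709 0.06809315 0.02642774]
16.85 [0.45736177 0.3795547  0.29384389] [ 1.20883654  0.49245867 -5.40506081]
```

View pics/held.png

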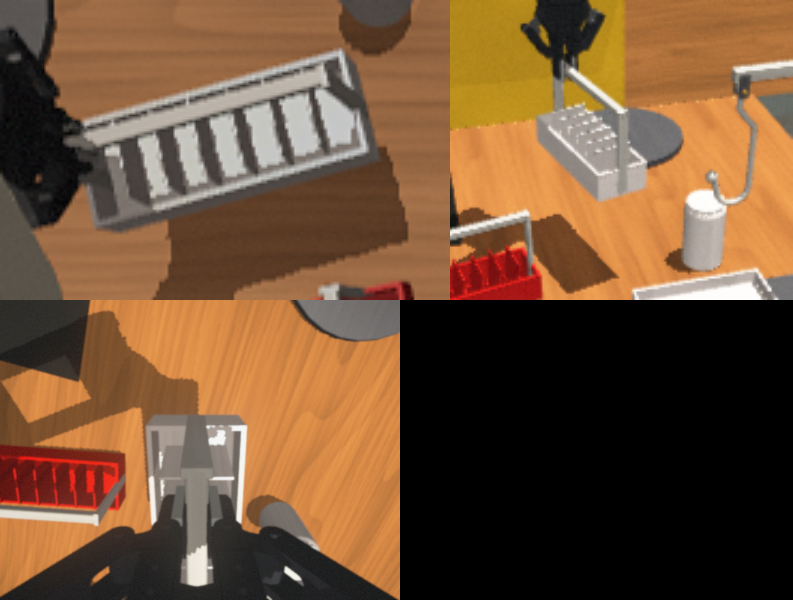

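The basket is held level and clear at top (90–330, 60–135), with the red look-alike untouched. I'll go to the staging pose in front of the hook and measure the lever from force/torque and images.

```bash
python3 - <<'E'
from h import *
from workcell import bot, hand, kinematics, get_obs, vision
import pickle
T,W,S=pickle.load(open('held.pkl','rb'))
u=np.array([-.2673,.9636,0]); p=np.array([.4574,.3796,.2938])
E=onz(T,(169,174),.302); print('far end along bar',(p-E)@u,'lat',np.cross(u,(p-E))[2])
def lever(u):
    F=[];M=[]
    for i in range(6):
        o=get_obs(); F.append(o['wrist_force']); M.append(o['ft_torque']); bot.dwell(.04)
    F=np.mean(F,0);M=np.mean(M,0); print(F.round(3),M.round(4)); n=np.array([u[1],-u[0],0]); print('lever',M@n/F[2], 'cross',M@u/F[2])
bot.dwell(.3); lever(u)
q=ori([0,0,-1],[1,0,0])
bot.servo_line([.478,.142,.310],q,velocity=.15); bot.dwell(.4); lever(np.array([0,1.,0]))
S=vision.read_camera('side');T=vision.read_camera('top');W=vision.read_camera('wrist'); pickle.dump((T,W,S),open('stage.pkl','wb'))
o=get_obs(); print(o['time_s'],o['position'])
cv2.imwrite('pics/stage.png',np.vstack([np.hstack([cv2.resize(T['frame'][80:200,180:300],(400,400)),cv2.resize(S['frame'][110:250,240:380],(400,400))])])[:,:,::-1])
E
```

```text
far end along bar 0.1785779283057915 lat -0.0029415577838022844
[ 0.095 -0.18  -3.52 ] [ 0.2423  0.0838 -0.011 ]
lever -0.07270730978996891 cross -0.004545073134588149
[-0.035 -0.033 -3.518] [ 0.2599 -0.0192  0.0107]
lever -0.07387533960065451 cross 0.005449058204510043
19.9417 [0.478015   0.14196658 0.30998804]
```

View pics/stage.png

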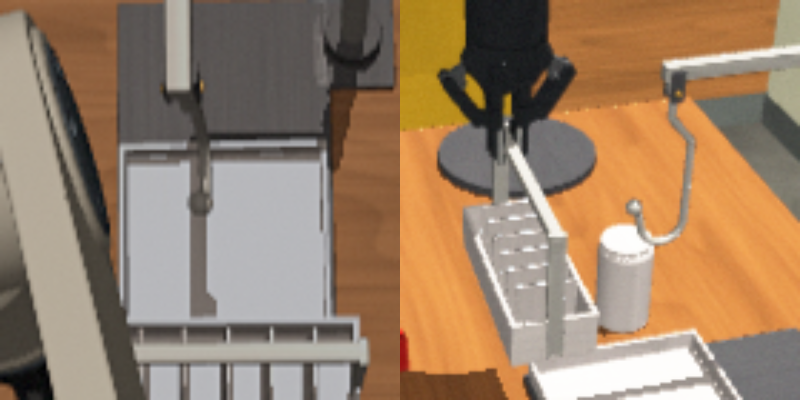

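The staging view shows the bar's far end at top (289.8,185.6), the ball at (240,141) and the arm end at (233.5,105.5). I'll use these to align in y, then enter and look from the side before lowering.

```bash
python3 - <<'E'
from h import *
from workcell import bot, hand, kinematics, get_obs, vision
import pickle
T,W,S=pickle.load(open('stage.pkl','rb'))
b=onz(T,(240,140.9),.267); a=onz(T,(233.7,105.5),.404); e=onz(T,(289.8,185.6),.318)
print('ball',b,'arm',a,'far end',e,'-> mid y',e[1]+.104,'lever mid y',.142-.0743)
yh=.55*b[1]+.45*a[1]; print('hook y',yh)
y=yh+.142-(.5*(e[1]+.104)+.5*(.142-.0743)); print('TCP y',y)
assert abs(y-.1395)<.006
bot.servo_line([.50,y,.2925],velocity=.1)
f0=np.array(get_obs()['wrist_force'])
for x in (.53,.555,.58,.598,.6115):
    bot.servo_line([x,y,.2925],velocity=.07); o=get_obs(); print(x,(np.array(o['wrist_force'])-f0).round(2))
S=vision.read_camera('side');T=vision.read_camera('top'); W=vision.read_camera('wrist');pickle.dump((T,W,S),open('over.pkl','wb'))
o=get_obs(); print(o['time_s'],o['position'])
cv2.imwrite('pics/over.png',np.vstack([np.hstack([cv2.resize(T['frame'][80:200,180:300],(400,400)),cv2.resize(S['frame'][110:230,270:390],(400,400))])])[:,:,::-1])
E
```

```text
ball [0.57977416 0.0675212  0.267     ] arm [0.6046891  0.06755304 0.404     ] far end [ 0.47377012 -0.03436839  0.318     ] -> mid y 0.06963160586510755 lever mid y 0.06769999999999998
hook y 0.06753552665464918
TCP y 0.14086972372209539
0.53 [-0.92 -0.47 -1.16]
0.555 [-0.91  1.04 -0.78]
0.58 [-0.93  0.01 -0.6 ]
0.598 [-0.66  0.46 -0.15]
0.6115 [-0.78  0.22 -0.14]
22.8667 [0.61129713 0.14085657 0.29237645]
```

View pics/over.png

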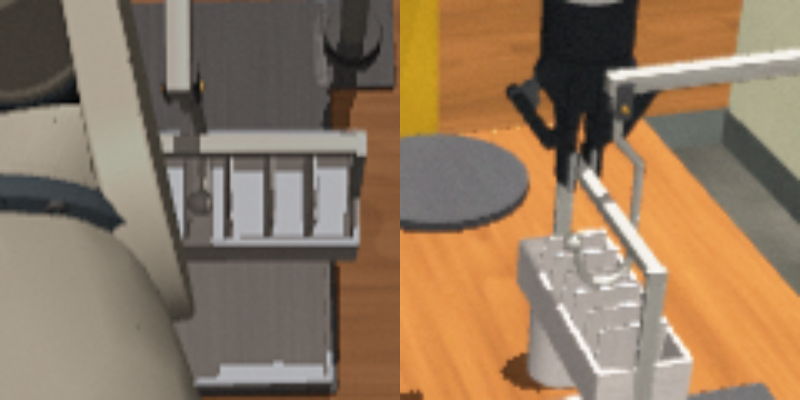

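The bar is over the hook between ball and shank (ball at top-crop 200,200; bar at row 143), with no contact force. Now I'll lower it under force watch.

```bash
python3 - <<'E'
from h import *
from workcell import bot, hand, kinematics, get_obs, vision
y=.1409; x=.6137
bot.servo_line([x,y,.2925],velocity=.03); bot.dwell(.2); f0=np.array(get_obs()['wrist_force']); print(f0.round(2))
bot.servo_line([x,y,.246],velocity=.06); bot.dwell(.2)
f=lambda:np.mean([ (bot.dwell(.03),get_obs()['wrist_force'])[1] for _ in range(4)],0)
print(.246,f().round(2)); z=.246
while z>.226:
    z-=.001; bot.servo_line([x,y,z],velocity=.02); F=f(); print(round(z,4),F.round(2),get_obs()['ft_torque'].round(3) if hasattr(get_obs()['ft_torque'],'round') else '')
    if F[2]>-1.0: break
print(get_obs()['time_s'])
E
```

```text
[-0.22 -0.44 -3.91]
0.246 [-0.09  0.06 -3.93]
0.245 [-0.14 -0.24 -3.71] [ 0.318 -0.001  0.014]
0.244 [-0.22 -0.07 -3.69] [ 0.238 -0.015 -0.055]
0.243 [-0.09  0.19 -3.89] [ 0.262  0.066 -0.016]
0.242 [ 0.2   0.07 -3.93] [ 0.29  -0.027  0.071]
0.241 [ 0.15 -0.19 -3.5 ] [ 0.318 -0.     0.029]
0.24 [ 0.03  0.14 -3.86] [0.296 0.009 0.02 ]
0.239 [ 0.08 -0.25 -3.98] [ 0.255 -0.044 -0.019]
0.238 [-0.32 -0.52 -3.5 ] [ 0.253  0.018 -0.   ]
0.237 [ 0.45 -0.08 -3.56] [0.26  0.03  0.029]
0.236 [-0.18 -0.28 -3.44] [ 0.248  0.041 -0.02 ]
0.235 [-0.2  -0.45 -3.53] [ 0.207 -0.009 -0.001]
0.234 [ 0.09 -0.13 -3.69] [0.217 0.001 0.07 ]
0.233 [-0.35 -0.08 -2.67] [ 0.237 -0.051  0.022]
0.232 [ 0.12  0.33 -0.39] [ 0.109 -0.024 -0.011]
29.9417
```

```bash
python3 - <<'E'
from h import *
from workcell import bot, hand, kinematics, get_obs, vision
import pickle
hand.move_gripper(.0135,20); bot.dwell(.5); o=get_obs(); print(o['gripper_width'],np.round(o['wrist_force'],2),o['grip_force'])
hand.move_gripper(.018); bot.dwell(.5); hand.move_gripper(.045); bot.dwell(.2)
print(np.round(get_obs()['wrist_force'],2))
bot.servo_line([.6137,.1409,.34],velocity=.05)
bot.servo_line([.6137,.30,.34],velocity=.2)
q=ori([0,-1,0],[1,0,0]); bot.reach([.62,.36,.25],q)
W=[];S=[]
for i in range(14):
    W.append((get_obs()['time_s'],vision.read_camera('wrist'))); S.append((get_obs()['time_s'],vision.read_camera('side')))
T=vision.read_camera('top'); pickle.dump((W,S,T),open('fin.pkl','wb')); print(get_obs()['time_s'],get_obs()['position'])
# motion: phase correlation of basket window in side view, peak pixel diff
c=S[0][1]; p=proj(c,[.614,.067,.2]).astype(int); print(p)
sl=np.s_[p[1]-55:p[1]+60,p[0]-60:p[0]+60]
g=[cv2.cvtColor(s['frame'],cv2.COLOR_RGB2GRAY)[sl].astype(np.float32) for _,s in S]
print([np.round(cv2.phaseCorrelate(g[0],k)[0],2).tolist() for k in g])
cw=W[0][1]; g=[cv2.cvtColor(s['frame'],cv2.COLOR_RGB2GRAY).astype(np.float32) for _,s in W]
print([np.abs(k-g[0]).max() for k in g],[np.abs(k-g[0]).mean().round(2) for k in g])
r=[]
for t,s in W: r.append(hookline(s,.0675,[.32,.31,.30,.29],.6357,.05))
r=np.array(r); print('hook x',r.round(4).tolist())
cv2.imwrite('pics/fin.png',np.hstack([cv2.resize(cw['frame'],(400,300)),cv2.resize(S[0][1]['frame'][100:250,270:420],(300,300))])[:,:,::-1])
E
```

```text
0.013422910037434507 [ 0.06 -0.6   0.46] 0.014913705526851118
[ 0.01 -0.03 -0.39]
37.675 [0.6200066  0.35997725 0.25000904]
[331 200]
[[0.0, 0.0], [-0.01, 0.01], [-0.12, 0.01], [-0.19, 0.0], [-0.32, -0.01], [-0.31, -0.03], [-0.31, -0.03], [-0.21, -0.04], [-0.11, -0.02], [-0.03, 0.01], [-0.05, 0.03], [-0.03, 0.02], [-0.13, 0.0], [-0.2, -0.03]]
[np.float32(0.0), np.float32(53.0), np.float32(65.0), np.float32(63.0), np.float32(50.0), np.float32(57.0), np.float32(41.0), np.float32(43.0), np.float32(44.0), np.float32(43.0), np.float32(43.0), np.float32(40.0), np.float32(42.0), np.float32(40.0)] [np.float32(0.0), np.float32(2.34), np.float32(2.37), np.float32(2.3), np.float32(2.31), np.float32(2.38), np.float32(2.42), np.float32(2.4), np.float32(2.37), np.float32(2.4), np.float32(2.42), np.float32(2.42), np.float32(2.38), np.float32(2.36)]
hook x [[0.6353, 0.6352, 0.6355, 0.6352], [0.6355, 0.6354, 0.6353, 0.6351], [0.6355, 0.6351, 0.635, 0.6349], [0.635, 0.635, 0.6349, 0.6347], [0.6347, 0.6347, 0.6346, 0.6345], [0.6348, 0.6347, 0.6345, 0.6344], [0.6347, 0.6347, 0.6345, 0.6344], [0.6347, 0.6346, 0.6345, 0.6344], [0.6351, 0.635, 0.6349, 0.6348], [0.6353, 0.6351, 0.6349, 0.6349], [0.6354, 0.6353, 0.6352, 0.6353], [0.6355, 0.6353, 0.6351, 0.6352], [0.6352, 0.6352, 0.6351, 0.6349], [0.6351, 0.635, 0.635, 0.6349]]
```

```bash
python3 - <<'E'
from h import *
from workcell import bot, get_obs, vision
bot.dwell(7)
r=[]
for i in range(12):
    r.append(hookline(vision.read_camera('wrist'),.0675,[.31,.29],.6357,.05)); bot.dwell(.04)
r=np.array(r); print('hook pp',np.ptp(r,0),'mean',r.mean(0),get_obs()['time_s'])
for n in ('side','top'):
    c=vision.read_camera(n); g=cv2.cvtColor(c['frame'],cv2.COLOR_RGB2GRAY).astype(np.float32)
    ax,base=(2,[.6137,0,.234]) if n=='side' else (0,[.6137,0,.240])
    ys=np.arange(-.025,.165,.0125); out=[]
    for y in ys:
        d=np.arange(-.02,.02,.0005); P=np.tile(base,(len(d),1)).astype(float); P[:,1]=y; P[:,ax]+=d
        uv=np.array([proj(c,p) for p in P],np.float32); v=cv2.remap(g,uv[:,0][None],uv[:,1][None],1)[0]
        k=np.convolve(v,np.ones(24)/24,'same'); i=k[14:-14].argmax()+14; out.append(d[i])
    out=np.array(out); ok=np.abs(out-np.median(out))<.006; pf=np.polyfit(ys[ok],out[ok],1)
    print(n,(out*1000).round(1),'slope deg',np.degrees(pf[0]).round(2),'at mid',(np.polyval(pf,.0675)*1000).round(1))
E
```

```text
hook pp [0.00079172 0.0008678 ] mean [0.63496317 0.63476428] 45.775
side [ 1.5 -1.   0.  -1.  -1.5  0.   0.   0.  -3.5  8.   1.5 -0.5  0.   1.5
  1.   1.5] slope deg 0.42 at mid -0.0
top [-3.5 -3.5 -3.  -3.5 -3.  -2.5 -2.5 -3.   0.5 -2.5 -2.5 -2.5 -2.  -2.5
  0.5 -3. ] slope deg 0.58 at mid -2.4
```

The bar sits at the seat, level within about 0.5°. The hook moves only ±0.4 mm, and the robot is clear of everything.

```bash
python3 -c "
from workcell import hand_in; print(hand_in())"
```

```text
the job is handed in; nothing more can be done
None
```

I stilled the hook and hung the basket on it by the middle of its bar, level to about 0.5° with about ±0.4 mm of residual sway at the hook's shank, and handed the job in after about 46 s; I never moved toward the bystanders, but did not re-measure them at the end.

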